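# Lay out the lens-cell rebuild kit in the calibration lab

## Robot

A 7-joint arm with a two-finger parallel gripper is mounted at the origin on the work surface. World frame = base frame: x ahead of the robot, y to its left, z up, the work surface at z = 0. Lengths are in m, angles in rad, forces in N, time in s.
With the tool pointing down it reaches from about 0.4 to 0.925 m from the base axis. Payload 5.6 kg.
Tool frame: the origin (TCP) lies between the finger pads; the fingertips stand 19 mm ahead of it and the grasp point (between the pads) is the TCP (manip.tip_extent is the distance from the TCP to the fingertips, in m); z points along the fingers, y is the line along which they close (so a half turn about z gives the same grasp; the last joint's range is limited). The gripper opens to 85 mm and grips with 20 to 120 N. Pads are 22 mm wide; open, the fingers measure 114 mm over their backs; the gripper's body (76 mm by 85 mm) begins 54 mm behind the grasp point. The pads swing forward as they close: fully open they stand 13 mm farther back than shut.
Start: joints at [1.095, 0.468, -0.012, 1.603, 0.006, 1.071, -0.056], TCP at [0.273, -0.59, 0.25] pointing down, gripper open.
Joint ranges: [-2.53, 2.53], [-0.31, 2.02], [-1.57, 1.55], [0.28, 2.44], [-1.29, 4.43], [0.15, 1.84], [-2.92, 2.92]. Speed limits (rad/s): [2.57, 2.57, 3.14, 3.14, 3.14, 3.14, 3.14].

## Interface

Orientations are given as a 3x3 rotation matrix whose columns are the frame's x, y, z axes.
In Python, from plant import manip gives the robot as it stands.
- The arm moves only by the shell command python3 jog.py 'ROWS' [FORCE]. ROWS is a JSON list of rows, 1 to 12 of them, each of 5 numbers: dx, dy, dz in shares of the most that a row can go, 1 being 50 mm, then a turn about the tool's z in units of 0.25 rad, then the finger opening in m; each row shifts and turns the commanded pose from where the row before left it, along the tool's axes as they then stand; what a row does not reach is not made up. A row lasts 1/10 s, in which the tool goes at most 0.05 m and 0.15 rad, less where a joint would pass 70% of its speed; a pose out of reach is approached as far as the arm can. The fingers move at their own pace and stop on an object; FORCE is the grip in N (left out, the last holds). Time passes only in rows, so rows that do not move let the fingers close. It prints the time, the measured TCP pose, the force, the opening and the grip force at its end. Input that does not fit is refused with a message, and nothing moves.
- manip.read_state(): the state, without advancing time (a new reading comes with each control period).
- manip.read_camera(name): name is "scene" or "top" or "wrist"; returns the picture (420x560x3 uint8, blue, green, red); there is no depth.
- manip.calibration(name): a dict with "fx", "fy", "cx", "cy" (pixels), "cam_to_world" (4x4, takes a point from camera to world coordinates). Camera axes: x right, y down, z forward; pixel columns grow to the right and rows downward; lengths in m; the calibration is good to about 2 mm. A picture is of the moment at which its call begins: read the wrist's pose just before it. calibration takes no time and is no camera call; for the wrist camera it gives the pose at the moment of the call.
- manip.job_done(): hands the job in; it is judged then, once.
The state is a dict: "t": time; "q": joint angles; "qd": joint speeds; "joint_efforts": joint torques, N m; "eef_pos": TCP position; "tool_rot": TCP orientation; "ft_force": force on the tool from outside, world axes, zero at the start; "ft_torque": the same for the moment, N m; "grip_width": finger opening in m; "grip_force": force on a finger pad.
Only numpy, scipy, OpenCV 4.12 (cv2) and the standard library are available. Lean on these libraries where they do the work, as an engineer would, in place of code of your own. Each camera call takes 0.05 s, during which the arm holds its last target. There are 200 camera calls.

## Task

Lay out the kit for rebuilding a light-sensor head: stack the optics centred one on another in the round blue nest in build order, first the black spacer down on the nest's floor, then the glass lens blank, then the brass retaining ring on top. Put the aluminium lens housing upright on its square outline, squared up with it, and the orange-handled spanner along its long outline (either way round). Never drop the lens blank but set it down gently, and leave the pressure gauge that lies among the parts where it is.

Things in the scene. Friction and masses are not known exactly. Their poses are not given: they have to be found in the camera images.
- spacer: Black plastic spacer ring, 50 mm outside, 34 mm inside, 20 mm high, loose, about 50 g, lying flat on the bench (bench top at z = 0). In the nest grip its upper half: the nest's rim stands 5 mm above the floor it sits on. Origin: centre of its underside; z up.
- lens: Lens blank: pale blue-green glass disc, 50 mm in diameter, 12 mm thick, flat on both sides, loose, about 60 g, lying flat on the bench. Origin: centre of its underside; z up.
- ring: Brass retaining ring, 50 mm outside, 36 mm inside, 10 mm high, loose, about 40 g, lying flat on the bench. Origin: centre of its underside; z up.
- housing: Aluminium lens housing standing upright on the bench: square flange 56 x 56 mm, 8 mm thick, at the foot, and on it a round tube 40 mm in diameter up to 50 mm above the underside, with a dark band and a black mouth. Loose, about 150 g. x and y axes run along the flange's sides; a quarter turn makes no difference. Origin: centre of its underside; z up.
- spanner: Double-ended lens spanner lying flat on the bench: orange handle 64 mm long, 16 mm wide, 12 mm high in the middle, a steel two-pronged fork at each end, 130 mm long and 26 mm wide in all. Loose, about 70 g. x axis along its length; both ends are alike. Origin: centre of its underside; z up.
- nest: Fixed round blue nest, 84 mm in diameter and 10 mm high, with a round recess 60 mm in diameter and 5 mm deep; its floor, pale yellow, is 5 mm above the bench. The three optical parts are stacked in it. Origin: centre of its underside; z up.
- housing_pad: Fixed flat blue pad, 90 x 90 mm, 4 mm thick, with a pale yellow square outline (64 mm) and a yellow disc in its middle: the place of the housing. x and y axes run along the sides of the outline. Origin: centre of its underside; z up.
- spanner_pad: Fixed flat blue pad, 160 x 50 mm, 4 mm thick, with the pale yellow outline of the double-ended spanner in its middle. x axis along its length. Origin: centre of its underside; z up.
- gauge: Bystander: round pressure gauge lying on its back, white dial up, dark case 62 mm in diameter, 30 mm high, loose, about 300 g. It is not part of the kit. A red loupe, a small steel weight and a white bottle, all at most 65 mm high, also stand among the parts. Origin: centre of its underside; z up.

How it is judged:
On the way, in this order (a step that is already met when the one before it is completed fails the run):
1. the spacer lies flat on the floor of the nest (horizontal distance between spacer and nest below 0.008 m and z of spacer in the frame of nest between 0.003 and 0.0075 m and angle between spacer's own z axis and vertical below 0.1 rad and linear speed of spacer below 0.02 m/s), for 0.2 s.
2. the lens blank lies flat and centred on the spacer in the nest (all of step 1 and horizontal distance between lens and spacer below 0.008 m and z of lens in the frame of nest between 0.0225 and 0.0285 m and angle between lens's own z axis and vertical below 0.1 rad and linear speed of lens below 0.02 m/s), for 0.2 s.
3. the retaining ring lies flat and centred on the lens blank (all of step 2 and horizontal distance between ring and lens below 0.008 m and z of ring in the frame of nest between 0.0345 and 0.0405 m and angle between ring's own z axis and vertical below 0.1 rad and linear speed of ring below 0.02 m/s), for 0.2 s.
At the end, for the whole second after the job is handed in: Spacer flat on the nest floor within 8 mm of its centre; lens blank flat on it, ring flat on the lens, each within 8 mm of the part below; housing upright on its pad within 10 mm and 0.2 rad of square; spanner flat on its pad within 12 mm and 0.2 rad; all at rest (below 0.02 m/s) (all of step 3 and horizontal distance between housing and housing_pad below 0.01 m and z of housing in the frame of housing_pad between 0.002 and 0.007 m and angle between each of housing, spanner's own z axis and vertical below 0.1 rad and linear speed of each of housing, spanner below 0.02 m/s and (angle between the x axis of housing and the x axis of housing_pad, either way round below 0.2 rad or angle between the x axis of housing and the y axis of housing_pad, either way round below 0.2 rad) and horizontal distance between spanner and spanner_pad below 0.012 m and z of spanner in the frame of spanner_pad between 0.002 and 0.007 m and angle between the x axis of spanner and the x axis of spanner_pad, either way round below 0.2 rad); the robot touches nothing.
It fails at once if the lens blank is dropped or thrown (faster than 0.5 m/s, a fall of about 13 mm, while no finger touches it) (contact force between the fingers and lens below 0.05 N and linear speed of lens above 0.5 m/s).
It fails at once if the pressure gauge is moved more than 15 mm (distance of gauge from where it was at the start of the episode above 0.015 m).
It also fails if it takes over 144 s, if anything falls off the work surface, if the arm or the gripper's body presses on something with over 40 N, if the wrist force passes 120 N, or if a joint passes its speed limit or range.

## Working session

There is one attempt and no reset: what is moved stays moved. The work goes in short steps, Python scripts to look and compute and a shell command to move; the robot and the scene stay as the last step left them, time stands still between calls to the robot, and variables do not carry over. Pictures are saved under pics/ and viewed, at most 14 in all, crops included, and the job is handed in when it is done.

```bash
ls; mkdir -p pics; python3 - <<'E'
from plant import manip
import cv2,numpy as np
s=manip.read_state();print(s['t'],s['eef_pos'],np.round(s['tool_rot'],3).tolist(),s['grip_width'],manip.tip_extent)
for n in ("top","scene"):
    cv2.imwrite(f"pics/{n}0.png",manip.read_camera(n))
    c=manip.calibration(n);print(n,c['fx'],c['fy'],c['cx'],c['cy'],np.round(c['cam_to_world'],4).tolist())
E
```

```text
jog.py
pics
plant.py
0.0 [ 0.27232562 -0.58960068  0.24929547] [[0.908, 0.419, -0.001], [0.419, -0.908, 0.002], [-0.0, -0.002, -1.0]] 0.08559232934234033 0.019
top 485.1581829863167 485.1581829863167 279.2163840379138 206.9172517601844 [[0.0195, -0.997, 0.0754, 0.4175], [-0.9998, -0.02, -0.005, 0.0106], [0.0065, -0.0753, -0.9971, 1.235], [0.0, 0.0, 0.0, 1.0]]
scene 390.6978998561672 390.6978998561672 274.8462505636936 204.61909621264323 [[-0.5207, 0.6681, -0.5315, 0.9758], [0.8537, 0.4017, -0.3314, 0.2824], [-0.0079, -0.6263, -0.7796, 0.7303], [0.0, 0.0, 0.0, 1.0]]
```

View pics/top0.png

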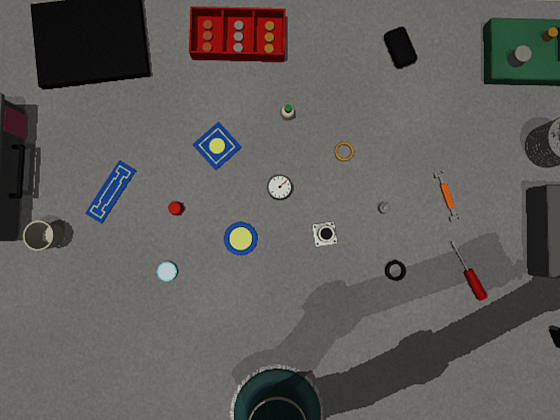

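View pics/scene0.png

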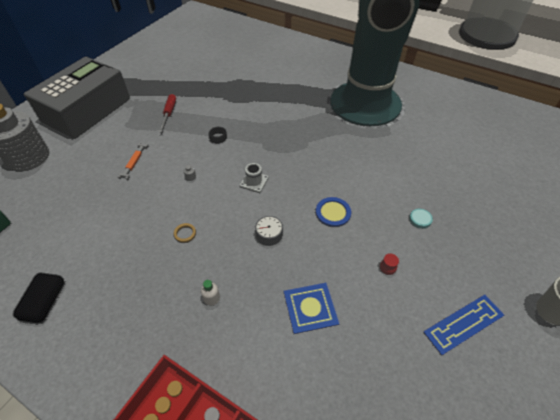

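The top view shows spacer (395,270), lens (167,271), ring (344,151), housing (325,234), spanner (446,196), nest (240,238), housing pad (217,146), spanner pad (111,191) and gauge (280,187). The scene view shows the same layout. I'll measure these now.

```bash
cat > h.py <<'E'
from plant import manip
import cv2,numpy as np
def ray(c,uv,z):
    T=c['cam_to_world'];d=T[:3,:3]@np.array([(uv[0]-c['cx'])/c['fx'],(uv[1]-c['cy'])/c['fy'],1.])
    return (T[:3,3]+d*(z-T[2,3])/d[2])[:2]
def hull(mask,win=None):
    m=np.zeros_like(mask)
    if win: x,y,r=win; m[max(0,y-r):y+r,max(0,x-r):x+r]=mask[max(0,y-r):y+r,max(0,x-r):x+r]
    else: m=mask
    cs,_=cv2.findContours(m,cv2.RETR_EXTERNAL,cv2.CHAIN_APPROX_NONE)
    return cv2.convexHull(max(cs,key=cv2.contourArea))
def rect(c,h,z):
    P=np.array([ray(c,p,z) for p in h[:,0]],np.float32)
    (cx,cy),(w,l),a=cv2.minAreaRect(P*1000)
    if w<l: a+=90
    return np.round([cx,cy,max(w,l),min(w,l),(a+90)%180-90],1)
def cen(c,h,z):
    m=cv2.moments(h); p=(m['m10']/m['m00'],m['m01']/m['m00']); return np.round(ray(c,p,z)*1000,1),np.round(p,1)
def togo(x,y,z):
    s=manip.read_state();R=s['tool_rot'];return np.round(R.T@(np.array([x,y,z])-s['eef_pos']),4),np.arctan2(R[1,0],R[0,0])
E
cat > m.py <<'E'
from h import *
im=cv2.imread('pics/top0.png');c=manip.calibration('top')
H=cv2.cvtColor(im,cv2.COLOR_BGR2HSV);h,s,v=[H[...,i].astype(int) for i in range(3)]
M=lambda b:b.astype(np.uint8)*255
blue=M((h>100)&(h<125)&(s>120)&(v>60)); dark=M(v<45)
D={'nest':(blue,(240,238,25),.008),'hpad':(blue,(217,146),.004),'spad':(blue,(111,191),.004),
'spacer':(dark,(395,270),.010),'lens':(M((h>80)&(h<100)&(s>30)&(v>120)),(167,271),.006),
'ring':(M((h>12)&(h<30)&(s>110)),(344,151),.005),'spanner':(M((h>3)&(h<22)&(s>130)),(446,196),.008),
'housing':(M(v>150),(325,234),.008),'tube':(M(v<60),(325,234,10),.05),'gauge':(M(v>150),(280,187,16),.03)}
for k,(m,w,z) in D.items():
    hl=hull(m,(w[0],w[1],w[2] if len(w)>2 else 40 if 'pad' in k else 24))
    print(k,*cen(c,hl,z),rect(c,hl,z))
E
python3 m.py
```

```text
nest [429.3 101.4] [240.1 238.2] [429.8 101.8  80.7  80.6 -88.7]
hpad [665.6 167.8] [216.7 145.4] [665.7 167.9  90.5  89.8  43.2]
spad [541.1 435.6] [110.  191.6] [541.7 435.4 159.9  50.7 -30.4]
spacer [ 356.5 -289.3] [395.  270.2] [ 356.  -289.4   50.9   48.2   45.9]
lens [342.7 285.3] [166.1 271.3] [342.2 285.5  50.2  47.4 -88.9]
ring [ 657.6 -158.5] [343.8 151.1] [ 657.8 -157.8   48.9   46.7  -88.8]
spanner [ 547.8 -421.7] [446.8 195.6] [ 548.2 -421.5   64.2   18.7   19.4]
housing [ 444.5 -110.7] [324.3 233.8] [ 445.  -111.1   56.8   54.8    9.8]
tube [ 445.1 -110.7] [325.9 233.2] [ 445.6 -110.8   24.5   24.4  -88.9]
gauge [559.8   5.1] [279.4 186.5] [559.9   4.8  52.8  52.5   1.2]
```
Spacer at (0.356,-0.289) dist 0.459; fine. Lens dist 0.446; nest 0.441.

The manual's scale: shifts go in shares of 50 mm and turns go in units of 0.25 rad. Converting my numbers, -0.03 m is -0.6, -0.027 m is -0.54.

```bash
python3 jog.py '[[0.52, -0.6, 0.32, 0, 0.085], [0.52, -0.6, 0.32, 0, 0.085], [0.52, -0.6, 0.32, 0, 0.085], [0.52, -0.6, 0.32, 0, 0.085], [0.52, -0.6, 0.32, 0, 0.085], [0.52, -0.6, 0.32, 0, 0.085], [0.52, -0.6, 0.32, 0, 0.085], [0.42, -0.54, 0.16, 0, 0.085], [0, 0, 0, 0, 0.085], [0, 0, 0, 0, 0.085]]' 40
python3 - <<'E'
from h import *
print(togo(.3565,-.2893,.02))
c=manip.calibration('wrist');print(c['fx'],np.round(c['cam_to_world'],3).tolist())
cv2.imwrite('pics/w1.png',manip.read_camera('wrist'))
E
```

```text
t: 1.1
eef_pos: [0.3576, -0.2893, 0.1301]
tool_rot: [[0.907, 0.421, -0.0], [0.421, -0.907, 0.0], [-0.0, -0.0, -1.0]]
ft_force: [-0.0, -1.0, -0.5]
grip_width: 0.0849
grip_force: 0.0
(array([-0.001 , -0.0005,  0.1101]), np.float64(0.4346031471017476))
355.1311651016923 [[0.421, -0.868, -0.262, 0.423], [-0.907, -0.403, -0.122, -0.26], [0.0, 0.289, -0.957, 0.253], [0.0, 0.0, 0.0, 1.0]]
```

View pics/w1.png

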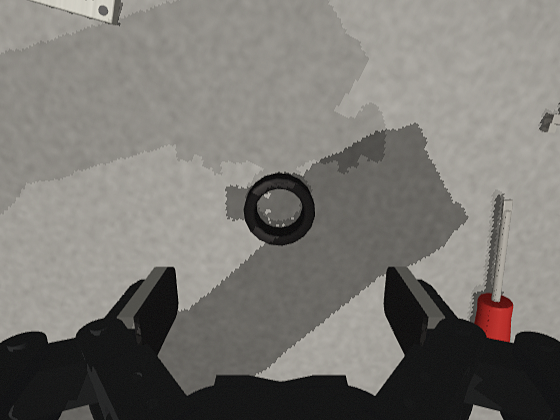

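Wrist view: spacer centred at about (280,208) between the fingers. Next I'll cross-check its position.

```bash
python3 - <<'E'
from h import *
c=manip.calibration('wrist');im=cv2.imread('pics/w1.png')
m=(im.max(2)<58).astype(np.uint8)*255
h=hull(m,(280,208,42));print(cen(c,h,.010),rect(c,h,.01))
E
python3 jog.py '[[0, 0, 0.9, 0, 0.085], [0, 0, 0.8, 0, 0.085], [0, 0, 0, 0, 0.085], [0, 0, 0, 0, 0.085]]' 40
```

```text
(array([ 354., -292.]), array([279.1, 208.9])) [ 353.1 -292.1   53.8   50.8   48.7]
t: 1.55
eef_pos: [0.3571, -0.2907, 0.0454]
tool_rot: [[0.909, 0.418, -0.001], [0.418, -0.909, 0.0], [-0.001, -0.001, -1.0]]
ft_force: [-0.8, 0.2, -0.3]
grip_width: 0.0852
grip_force: 0.0
```

To row units: 0.019 m is 0.38, -0.002 m is -0.04.

```bash
python3 jog.py '[[-0.04, 0, 0.38, 0, 0.085], [0, 0, 0, 0, 0.045], [0, 0, 0, 0, 0.045], [0, 0, 0, 0, 0.045], [0, 0, 0, 0, 0.045], [0, 0, 0, 0, 0.045], [0, 0, 0, 0, 0.045], [0, 0, 0, 0, 0.045]]' 40
python3 - <<'E'
from h import *
cv2.imwrite('pics/w2.png',manip.read_camera('wrist'))
E
```

```text
t: 2.35
eef_pos: [0.3566, -0.2916, 0.0284]
tool_rot: [[0.908, 0.419, 0.002], [0.419, -0.908, -0.002], [0.001, 0.003, -1.0]]
ft_force: [-1.1, 0.5, 8.7]
grip_width: 0.0473
grip_force: 40.2
```

View pics/w2.png

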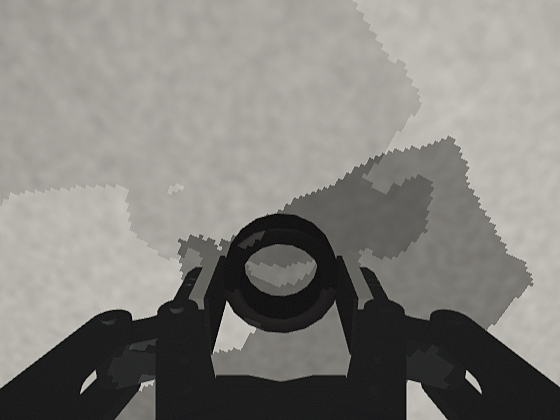

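Wrist view: spacer held, its ring about (228–337, 213–332), inner hole centre at about (281,270). I'll measure its offset from the TCP, then lift.

```bash
python3 - <<'E'
from h import *
s=manip.read_state();c=manip.calibration('wrist')
for uv,z in (((282,270),.02),((282,273),.01),((282,214),.02),((282,332),0.0),((282,244),.02),((282,297),0.0)):
    p=ray(c,uv,z); print(uv,np.round(p,4),np.round(s['tool_rot'].T@(np.r_[p,z]-s['eef_pos']),4))
E
python3 jog.py '[[0, 0, -0.1, 0, 0.045], [0, 0, -0.4, 0, 0.045], [0, 0, -0.6, 0, 0.045], [0, 0, -0.6, 0, 0.045], [0, 0, 0, 0, 0.045], [0, 0, 0, 0, 0.045]]' 40
python3 - <<'E'
from h import *
s=manip.read_state();c=manip.calibration('wrist')
im=manip.read_camera('wrist');cv2.imwrite('pics/w3.png',im)
T=np.linalg.inv(c['cam_to_world'])
for d in ([0,0,0],[0,0,.019],[0,.025,.0],[0,.025,.019],[.011,.025,0.019]):
    w=s['eef_pos']+s['tool_rot']@np.array(d);p=T@np.r_[w,1];print(d,c['cx']+c['fx']*p[0]/p[2],c['cy']+c['fy']*p[1]/p[2])
E
```

```text
(282, 270) [ 0.3616 -0.2909] [0.0048 0.0015 0.0084]
(282, 273) [ 0.3557 -0.2937] [-0.0018  0.0015  0.0184]
(282, 214) [ 0.3834 -0.2808] [0.0288 0.0014 0.0084]
(282, 332) [ 0.3214 -0.3096] [-0.0395  0.0016  0.0283]
(282, 244) [ 0.372  -0.2861] [0.0162 0.0014 0.0084]
(282, 297) [ 0.3394 -0.3013] [-0.0198  0.0016  0.0283]
t: 3.0
eef_pos: [0.3561, -0.291, 0.1125]
tool_rot: [[0.908, 0.419, 0.002], [0.419, -0.908, -0.002], [0.001, 0.002, -1.0]]
ft_force: [0.7, -0.3, -0.9]
grip_width: 0.0471
grip_force: 41.7
[0, 0, 0] 278.293908821792 290.9327345271676
[0, 0, 0.019] 278.5267212245967 268.64139972279315
[0, 0.025, 0.0] 342.37786022944846 290.906391262788
[0, 0.025, 0.019] 335.1727273288135 268.62011443397654
[0.011, 0.025, 0.019] 336.29998759085834 245.55910780199653
```

View pics/w3.png

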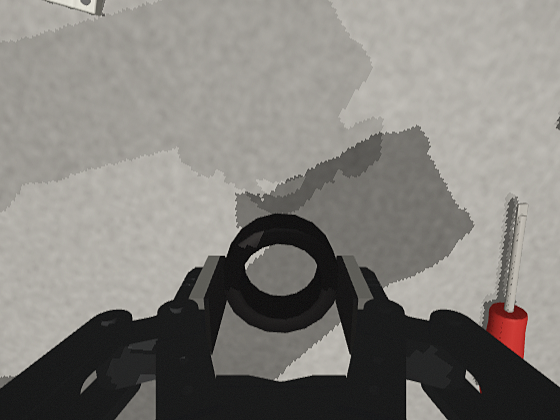

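Spacer is held centred to within 1–2 mm, with its underside about 28 mm ahead of the TCP. The pad tips sit at around row 257, so at this opening they are only about 10 mm ahead of the TCP. Moving to the nest.

To row units: -0.0325 m is -0.65, 0.023 m is 0.46.

```bash
python3 jog.py '[[0.46, -0.65, -0.2, 0, 0.045], [0.46, -0.65, -0.2, 0, 0.045], [0.46, -0.65, 0, 0, 0.045], [0.46, -0.65, 0, 0, 0.045], [0.46, -0.65, 0, 0, 0.045], [0.46, -0.65, 0, 0, 0.045], [0.46, -0.65, 0, 0, 0.045], [0.46, -0.65, 0, 0, 0.045], [0.46, -0.65, 0, 0, 0.045], [0.46, -0.65, 0, 0, 0.045], [0, 0, 0, 0, 0.045], [0, 0, 0, 0, 0.045]]' 40
python3 - <<'E'
from h import *
print(togo(.4293,.1014,.0335))
c=manip.calibration('wrist');im=manip.read_camera('wrist');cv2.imwrite('pics/w4.png',im)
H=cv2.cvtColor(im,cv2.COLOR_BGR2HSV);h,s,v=[H[...,i] for i in range(3)]
b=((h>100)&(h<125)&(s>120)&(v>60)).astype(np.uint8)*255
cs=np.argwhere(b)[:,::-1];print(cs.min(0),cs.max(0))
# circle fit on outermost points of nest top/bottom edge
P=np.array([ray(c,p,.01) for p in hull(b)[:,0]]);
print(cen(c,hull(b),.008),rect(c,hull(b),.01))
E
```

```text
t: 4.25
eef_pos: [0.4272, 0.1015, 0.1302]
tool_rot: [[0.907, 0.422, -0.003], [0.422, -0.907, -0.0], [-0.003, -0.001, -1.0]]
ft_force: [0.5, -1.3, -0.7]
grip_width: 0.0477
grip_force: 41.7
(array([0.0021, 0.001 , 0.0966]), np.float64(0.4353273892246803))
[224 146] [339 256]
(array([433.2, 102.7]), array([281.3, 194.6])) [435.1 103.7  82.2  65.4 -64.4]
```

View pics/w4.png

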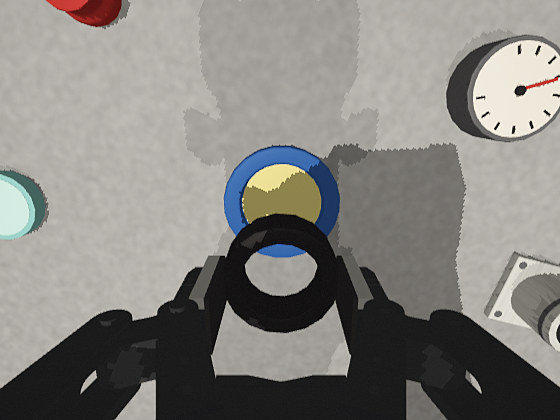

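Nest is at columns 224–339 with its top edge at row 146; the held spacer covers its lower part.

```bash
python3 - <<'E'
from h import *
s=manip.read_state();c=manip.calibration('wrist');R=s['tool_rot']
f=lambda uv,z:np.round(R.T@(np.r_[ray(c,uv,z),z]-s['eef_pos']),4)
im=cv2.imread('pics/w4.png');H=cv2.cvtColor(im,cv2.COLOR_BGR2HSV).astype(int)
ye=np.argwhere((abs(H[...,0]-27)<8)&(H[...,1]>80)&(H[...,2]>90))[:,::-1]
ye=ye[(abs(ye[:,0]-281)<60)];print('yellow',ye.min(0),ye.max(0))
print('edge',f((281.5,146),0),'L',f((224,200),.01),'R',f((339.5,200),.01))
print('floor top edge',f((281,ye[:,1].min()),.005),f((281,ye[:,1].min()),.01))
E
```

```text
yellow [242 164] [320 223]
edge [0.0398 0.0017 0.1301] L [ 0.0028 -0.0393  0.1202] R [0.0028 0.0429 0.1202]
floor top edge [0.0278 0.0013 0.1252] [0.0287 0.0013 0.1202]
```

To row units: 0.001 m is 0.02, 0.04 m is 0.8.

```bash
python3 jog.py '[[0.02, 0, 0.8, 0, 0.045], [0, 0, 0.7, 0, 0.045], [0, 0, 0.24, 0, 0.045], [0, 0, 0.1, 0, 0.045], [0, 0, 0.06, 0, 0.045], [0, 0, 0, 0, 0.045], [0, 0, 0, 0, 0.045]]' 40
```

```text
t: 5.0
eef_pos: [0.4299, 0.1013, 0.0373]
tool_rot: [[0.908, 0.419, 0.002], [0.419, -0.908, 0.0], [0.002, 0.0, -1.0]]
ft_force: [-0.1, 0.5, -0.4]
grip_width: 0.0472
grip_force: 41.7
```

To row units: 0.002 m is 0.04, 0.001 m is 0.02.

```bash
python3 jog.py '[[0, 0, 0.04, 0, 0.045], [0, 0, 0.02, 0, 0.045], [0, 0, 0.02, 0, 0.045], [0, 0, 0, 0, 0.045]]' 40
```

```text
t: 5.4
eef_pos: [0.4294, 0.1013, 0.0333]
tool_rot: [[0.908, 0.42, 0.001], [0.42, -0.908, -0.0], [0.001, 0.001, -1.0]]
ft_force: [-2.9, -1.5, 13.1]
grip_width: 0.0472
grip_force: 43.1
```

To row units: -0.04 m is -0.8, -0.02 m is -0.4.

```bash
python3 jog.py '[[0, 0, -0.02, 0, 0.06], [0, 0, 0, 0, 0.065], [0, 0, 0, 0, 0.065], [0, 0, -0.4, 0, 0.065], [0, 0, -0.8, 0, 0.065], [0, 0, -0.8, 0, 0.065], [-0.4, 0, -0.4, 0, 0.065], [-0.4, 0, 0, 0, 0.065], [-0.4, 0, 0, 0, 0.065], [0, 0, 0, 0, 0.065]]' 40
python3 - <<'E'
from h import *
cv2.imwrite('pics/w5.png',manip.read_camera('wrist'))
print(manip.read_state()['eef_pos'],togo(.3427,.2853,.03))
im=manip.read_camera('top');cv2.imwrite('pics/top1.png',im)
c=manip.calibration('top')
m=(im.max(2)<45).astype(np.uint8)*255
try: h=hull(m,(240,238,20));print(cen(c,h,.0225),rect(c,h,.0225))
except Exception as e: print(e)
E
```

```text
t: 6.4
eef_pos: [0.3723, 0.0749, 0.1531]
tool_rot: [[0.908, 0.419, -0.002], [0.419, -0.908, -0.001], [-0.002, 0.001, -1.0]]
ft_force: [0.6, -0.6, -0.2]
grip_width: 0.065
grip_force: 0.0
[0.3741041  0.07567506 0.15331608] (array([ 0.0593, -0.2036,  0.1232]), np.float64(0.4321164993843051))
(array([415. , 104.8]), array([238.2, 243.8])) [419.8 104.8  83.9  68.7  82.1]
```

View pics/w5.png

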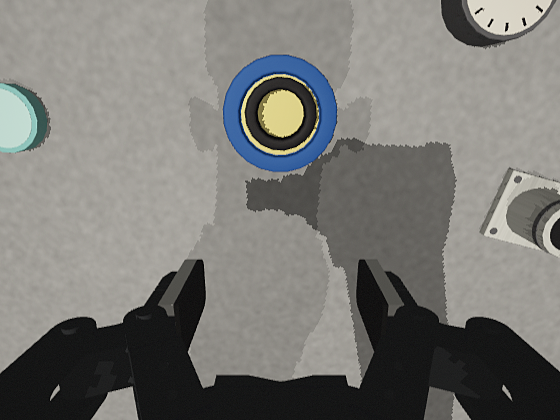

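Wrist view: the spacer sits in the nest, concentric with it, both at about (280,113). On to the lens.

To row units: -0.034 m is -0.68, -0.033 m is -0.66.

```bash
python3 jog.py '[[0.2, -0.68, 0.16, 0, 0.065], [0.2, -0.68, 0.16, 0, 0.065], [0.2, -0.68, 0.16, 0, 0.065], [0.2, -0.68, 0.16, 0, 0.065], [0.2, -0.68, 0.16, 0, 0.065], [0.2, -0.66, 0.16, 0, 0.065], [0, 0, 0, 0, 0.065], [0, 0, 0, 0, 0.065]]' 40
cat > w.py <<'E'
from h import *
import sys
# wrist centroid of hue band: h0 h1 smin vmin z  -> offset in tool axes
h0,h1,s0,v0,z=map(float,sys.argv[1:6])
s=manip.read_state();c=manip.calibration('wrist');im=manip.read_camera('wrist')
cv2.imwrite('pics/last.png',im)
H=cv2.cvtColor(im,cv2.COLOR_BGR2HSV).astype(int)
m=((H[...,0]>=h0)&(H[...,0]<=h1)&(H[...,1]>=s0)&(H[...,2]>=v0)).astype(np.uint8)*255
m=cv2.morphologyEx(m,cv2.MORPH_CLOSE,np.ones((3,3),np.uint8))
h=hull(m);p,uv=cen(c,h,z);print('px',uv,'world',p,rect(c,h,z))
print('tool',np.round(s['tool_rot'].T@(np.r_[p/1000,z]-s['eef_pos']),4),'tcp',s['eef_pos'])
E
python3 w.py 78 100 30 90 0.006
```

```text
t: 7.3
eef_pos: [0.3438, 0.2867, 0.1046]
tool_rot: [[0.907, 0.421, -0.001], [0.421, -0.907, -0.0], [-0.001, -0.0, -1.0]]
ft_force: [0.2, -0.8, -0.6]
grip_width: 0.0654
grip_force: 0.0
px [284.7 220.2] world [340.8 281.4] [339.6 281.1  52.1  50.3  69.7]
tool [-0.0048  0.0036  0.0986] tcp [0.34379747 0.28671067 0.10456422]
```

To row units: -0.003 m is -0.06, 0.002 m is 0.04.

```bash
python3 jog.py '[[-0.06, 0.04, 0.9, 0, 0.065], [0, 0, 0.7, 0, 0.065], [0, 0, 0, 0, 0.058], [0, 0, 0.04, 0, 0.056], [0, 0, 0, 0, 0.056], [0, 0, 0, 0, 0.056]]' 40
python3 jog.py '[[0, 0, 0.04, 0, 0.056], [0, 0, 0.04, 0, 0.056], [0, 0, 0, 0, 0.056]]'
```

```text
t: 7.95
eef_pos: [0.3432, 0.2831, 0.0249]
tool_rot: [[0.908, 0.419, 0.003], [0.419, -0.908, 0.002], [0.003, -0.001, -1.0]]
ft_force: [0.4, 0.3, 0.2]
grip_width: 0.056
grip_force: 0.0
t: 8.25
eef_pos: [0.3422, 0.2825, 0.0194]
tool_rot: [[0.908, 0.419, 0.0], [0.419, -0.908, 0.0], [0.0, 0.0, -1.0]]
ft_force: [-0.0, -0.6, -0.5]
grip_width: 0.0564
grip_force: 0.0
```

```bash
python3 - <<'E'
from h import *
cv2.imwrite('pics/w6.png',manip.read_camera('wrist'))
E
```

```text
(no output)
```

View pics/w6.png

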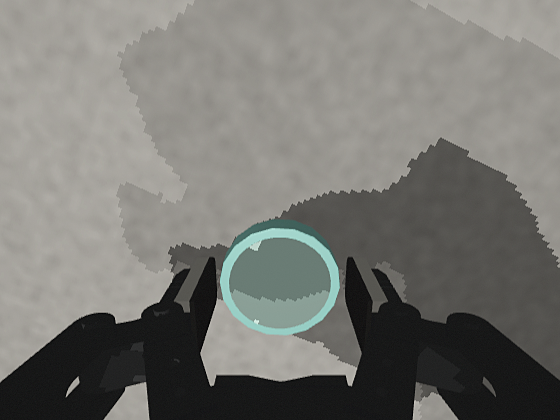

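Wrist view: lens centred at (280,281) between the pads, with a small gap on each side. Going lower until it touches.

To row units: 0.002 m is 0.04, 0.001 m is 0.02.

```bash
python3 jog.py '[[0, 0, 0.04, 0, 0.056], [0, 0, 0.02, 0, 0.056], [0, 0, 0, 0, 0.056]]'; python3 jog.py '[[0, 0, 0.04, 0, 0.056], [0, 0, 0, 0, 0.056]]';python3 jog.py '[[0, 0, 0.04, 0, 0.056], [0, 0, 0, 0, 0.056]]'
```

```text
t: 8.6
eef_pos: [0.3419, 0.2824, 0.016]
tool_rot: [[0.908, 0.419, -0.0], [0.419, -0.908, -0.0], [-0.001, 0.0, -1.0]]
ft_force: [0.3, 0.4, 0.3]
grip_width: 0.0559
grip_force: 0.0
t: 8.8
eef_pos: [0.3421, 0.2826, 0.0148]
tool_rot: [[0.908, 0.419, 0.0], [0.419, -0.908, -0.0], [0.0, 0.0, -1.0]]
ft_force: [-1.2, -1.1, 10.5]
grip_width: 0.056
grip_force: 5.3
t: 9.0
eef_pos: [0.3421, 0.2826, 0.0147]
tool_rot: [[0.908, 0.42, 0.002], [0.42, -0.908, -0.001], [0.001, 0.002, -1.0]]
ft_force: [-6.6, -7.1, 38.6]
grip_width: 0.0557
grip_force: 19.2
```

To row units: -0.007 m is -0.14.

```bash
python3 jog.py '[[0, 0, -0.14, 0, 0.056], [0, 0, 0, 0, 0.045], [0, 0, 0, 0, 0.045], [0, 0, 0, 0, 0.045], [0, 0, 0, 0, 0.045]]' 35; python3 jog.py '[[0, 0, -0.06, 0, 0.045], [0, 0, -0.1, 0, 0.045], [0, 0, -0.4, 0, 0.045], [0, 0, -0.6, 0, 0.045], [0, 0, -0.6, 0, 0.045], [0, 0, -0.4, 0, 0.045], [0, 0, 0, 0, 0.045]]'; python3 - <<'E'
from h import *
cv2.imwrite('pics/w7.png',manip.read_camera('wrist'));print(togo(.429,.101,.13))
E
```

```text
t: 9.5
eef_pos: [0.3426, 0.283, 0.0206]
tool_rot: [[0.908, 0.419, 0.002], [0.419, -0.908, 0.0], [0.002, 0.0, -1.0]]
ft_force: [-4.2, -3.1, 23.4]
grip_width: 0.0484
grip_force: 32.2
t: 10.2
eef_pos: [0.3434, 0.2834, 0.1295]
tool_rot: [[0.908, 0.419, 0.004], [0.419, -0.908, 0.003], [0.005, -0.001, -1.0]]
ft_force: [-0.2, 0.1, -0.6]
grip_width: 0.0478
grip_force: 36.3
(array([ 0.0022,  0.2011, -0.002 ]), np.float64(0.43219061603531184))
```

View pics/w7.png

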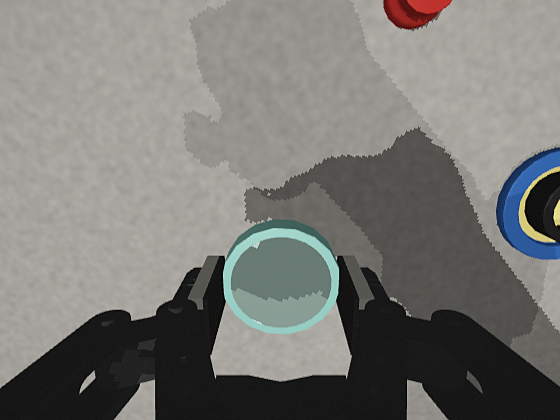

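Lens is held, with its top face centred at about (281,281).

```bash
python3 - <<'E'
from h import *
s=manip.read_state();c=manip.calibration('wrist');R=s['tool_rot']
im=cv2.imread('pics/w7.png');H=cv2.cvtColor(im,cv2.COLOR_BGR2HSV).astype(int)
m=((H[...,0]>78)&(H[...,0]<100)&(H[...,1]>40)&(H[...,2]>150)).astype(np.uint8)*255
h=hull(m,(281,281,70));x,y,w,hh=cv2.boundingRect(h);print(x,y,w,hh)
z=s['eef_pos'][2]-.0086
for v in (y,y+hh): print(np.round(R.T@(np.r_[ray(c,(281,v),z),z]-s['eef_pos']),4))
E
python3 jog.py '[[0, 0.68, 0, 0, 0.045], [0, 0.68, 0, 0, 0.045], [0, 0.68, 0, 0, 0.045], [0, 0.68, 0, 0, 0.045], [0, 0.66, 0, 0, 0.045], [0.04, 0.64, 0, 0, 0.045], [0, 0, 0, 0, 0.045], [0, 0, 0, 0, 0.045]]'; python3 - <<'E'
from h import *
print(togo(.429,.101,.0456))
E
```

```text
223 228 116 106
[0.0229 0.001  0.0087]
[-0.026   0.0011  0.0085]
t: 11.05
eef_pos: [0.4275, 0.1002, 0.126]
tool_rot: [[0.909, 0.418, -0.003], [0.418, -0.909, -0.0], [-0.002, -0.001, -1.0]]
ft_force: [-0.3, 0.4, -0.9]
grip_width: 0.0482
grip_force: 36.4
(array([ 0.0019, -0.0001,  0.0804]), np.float64(0.43083277597841685))
```

```bash
python3 jog.py '[[0.02, 0, 0.8, 0, 0.045], [0, 0, 0.5, 0, 0.045], [0, 0, 0.16, 0, 0.045], [0, 0, 0.06, 0, 0.045], [0, 0, 0, 0, 0.045], [0, 0, 0, 0, 0.045]]'; python3 jog.py '[[0, 0, 0.04, 0, 0.045], [0, 0, 0.02, 0, 0.045], [0, 0, 0, 0, 0.045]]'
```

```text
t: 11.65
eef_pos: [0.4297, 0.1018, 0.0521]
tool_rot: [[0.908, 0.42, 0.002], [0.42, -0.908, 0.0], [0.002, 0.0, -1.0]]
ft_force: [0.2, -0.3, -0.9]
grip_width: 0.0475
grip_force: 36.4
t: 11.95
eef_pos: [0.4293, 0.1012, 0.0485]
tool_rot: [[0.908, 0.419, 0.001], [0.419, -0.908, 0.0], [0.001, 0.0, -1.0]]
ft_force: [-0.2, 0.2, -0.7]
grip_width: 0.048
grip_force: 36.4
```

```bash
python3 jog.py '[[0, 0, 0.03, 0, 0.045], [0, 0, 0.02, 0, 0.045], [0, 0, 0, 0, 0.045]]'; python3 jog.py '[[0, 0, 0.02, 0, 0.045], [0, 0, 0, 0, 0.045]]'
```

```text
t: 12.25
eef_pos: [0.4292, 0.1012, 0.0459]
tool_rot: [[0.908, 0.419, 0.0], [0.419, -0.908, -0.0], [0.0, 0.0, -1.0]]
ft_force: [0.3, 0.0, 2.6]
grip_width: 0.0481
grip_force: 36.6
t: 12.45
eef_pos: [0.4292, 0.1012, 0.0457]
tool_rot: [[0.908, 0.419, 0.0], [0.419, -0.908, -0.001], [-0.0, 0.001, -1.0]]
ft_force: [-4.6, -1.3, 15.4]
grip_width: 0.0476
grip_force: 37.8
```

To row units: -0.04 m is -0.8, -0.025 m is -0.5.

```bash
python3 jog.py '[[0, 0, -0.02, 0, 0.052], [0, 0, 0, 0, 0.058], [0, 0, 0, 0, 0.065], [0, 0, 0, 0, 0.065], [0, 0, -0.3, 0, 0.065], [0, 0, -0.8, 0, 0.065], [0, 0, -0.8, 0, 0.065], [-0.5, 0, -0.2, 0, 0.065], [-0.5, 0, 0, 0, 0.065], [-0.2, 0, 0, 0, 0.065], [0, 0, 0, 0, 0.065]]'
python3 w.py 78 100 30 120 0.034; cp pics/last.png pics/w8.png; python3 w.py 100 125 120 60 0.008;python3 -c "
from h import *
print(togo(.6576,-.1585,.1))"
```

```text
t: 13.55
eef_pos: [0.3737, 0.0755, 0.1506]
tool_rot: [[0.908, 0.419, -0.001], [0.419, -0.908, -0.001], [-0.001, 0.0, -1.0]]
ft_force: [0.4, -0.6, 0.1]
grip_width: 0.0652
grip_force: 0.0
px [279.9 118.1] world [428. 100.] [427.5  99.4  49.8  49.3  15.2]
tool [0.0596 0.0005 0.1166] tcp [0.37372443 0.0755136  0.1506057 ]
px [279.7 117.7] world [428.4 100.4] [426.5  99.6  82.8  82.2 -65.2]
tool [0.0587 0.0003 0.1428] tcp [0.37495357 0.07609069 0.15074212]
(array([0.1575, 0.3316, 0.0509]), np.float64(0.43273148781021464))
```

View pics/w8.png

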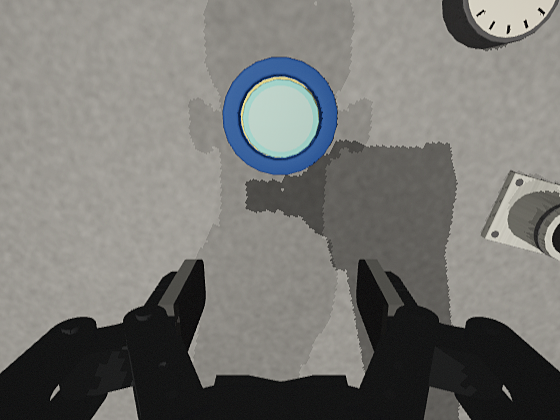

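The lens sits concentric in the nest at (280,118). Now the ring.

To row units: 0.0368 m is 0.736, 0.0175 m is 0.35.

```bash
python3 jog.py '[[0.35, 0.736, 0, 0, 0.065], [0.35, 0.736, 0, 0, 0.065], [0.35, 0.736, 0, 0, 0.065], [0.35, 0.736, 0, 0, 0.065], [0.35, 0.736, 0, 0, 0.065], [0.35, 0.736, 0.2, 0, 0.065], [0.35, 0.736, 0.2, 0, 0.065], [0.35, 0.736, 0.2, 0, 0.065], [0.35, 0.736, 0.3, 0, 0.065], [0, 0, 0, 0, 0.065], [0, 0, 0, 0, 0.065]]'
python3 w.py 10 32 100 70 0.005;python3 -c "
from h import *
print(togo(.6576,-.1585,.0195))"
```

```text
t: 14.75
eef_pos: [0.6567, -0.1586, 0.1033]
tool_rot: [[0.908, 0.419, -0.003], [0.419, -0.908, 0.001], [-0.002, -0.002, -1.0]]
ft_force: [-0.5, 0.1, -0.0]
grip_width: 0.0651
grip_force: 0.0
px [279.8 215.6] world [ 655.2 -159.6] [ 654.4 -160.1   50.6   49.7   -2.2]
tool [-0.0016  0.0004  0.0983] tcp [ 0.65669895 -0.15864508  0.10332763]
(array([0.0006, 0.0015, 0.0849]), np.float64(0.4334097122239451))
```

```bash
python3 jog.py '[[0, 0.02, 0.9, 0, 0.065], [0, 0, 0.6, 0, 0.06], [0, 0, 0.13, 0, 0.058], [0, 0, 0, 0, 0.058], [0, 0, 0, 0, 0.058]]';python3 jog.py '[[0, 0, 0.03, 0, 0.056], [0, 0, 0, 0, 0.045], [0, 0, 0, 0, 0.045], [0, 0, 0, 0, 0.045], [0, 0, 0, 0, 0.045]]' 35
```

```text
t: 15.3
eef_pos: [0.6583, -0.1589, 0.0263]
tool_rot: [[0.907, 0.42, 0.003], [0.42, -0.907, -0.0], [0.003, 0.002, -1.0]]
ft_force: [-0.3, -0.2, 0.9]
grip_width: 0.0585
grip_force: 0.0
t: 15.8
eef_pos: [0.6595, -0.1599, 0.0268]
tool_rot: [[0.908, 0.419, 0.006], [0.419, -0.908, -0.001], [0.005, 0.004, -1.0]]
ft_force: [-1.4, -0.6, 10.9]
grip_width: 0.0448
grip_force: 6.4
```

The fingers closed just above the ring's top edge. Reopening and going lower.

To row units: -0.02 m is -0.4, -0.04 m is -0.8.

```bash
python3 jog.py '[[0, 0, -0.12, 0, 0.06], [0, 0, 0, 0, 0.065], [0, 0, -0.4, 0, 0.065], [0, 0, -0.8, 0, 0.065], [0, 0, 0, 0, 0.065], [0, 0, 0, 0, 0.065]]'
python3 w.py 10 32 100 70 0.005
```

```text
t: 16.4
eef_pos: [0.6575, -0.1597, 0.09]
tool_rot: [[0.908, 0.419, 0.002], [0.419, -0.908, -0.001], [0.002, 0.002, -1.0]]
ft_force: [-1.2, 0.2, -0.8]
grip_width: 0.0656
grip_force: 0.0
px [278.  223.1] world [ 655.5 -160. ] [ 654.8 -160.3   50.9   50.     7.3]
tool [-0.0021 -0.0007  0.085 ] tcp [ 0.65753801 -0.15965074  0.09004064]
```

Ring unmoved. Down again, checking height.

To row units: 0.04 m is 0.8, 0.025 m is 0.5.

```bash
python3 jog.py '[[0, 0, 0.8, 0, 0.065], [0, 0, 0.5, 0, 0.06], [0, 0, 0.06, 0, 0.057], [0, 0, 0.04, 0, 0.057], [0, 0, 0, 0, 0.057]]';python3 jog.py '[[0, 0, 0.02, 0, 0.057], [0, 0, 0, 0, 0.057], [0, 0, 0, 0, 0.057]]'
```

```text
t: 16.95
eef_pos: [0.6574, -0.1594, 0.0193]
tool_rot: [[0.908, 0.419, 0.001], [0.419, -0.908, -0.0], [0.001, 0.0, -1.0]]
ft_force: [0.3, -0.7, 0.3]
grip_width: 0.057
grip_force: 0.0
t: 17.25
eef_pos: [0.6574, -0.1596, 0.0187]
tool_rot: [[0.908, 0.419, 0.001], [0.419, -0.908, -0.0], [0.001, 0.001, -1.0]]
ft_force: [0.2, 1.0, -0.1]
grip_width: 0.0573
grip_force: 0.0
```

To row units: -0.04 m is -0.8, -0.02 m is -0.4.

```bash
python3 jog.py '[[0, 0, 0, 0, 0.045], [0, 0, 0, 0, 0.045], [0, 0, 0, 0, 0.045], [0, 0, 0, 0, 0.045]]' 35;python3 jog.py '[[0, 0, -0.06, 0, 0.045], [0, 0, -0.1, 0, 0.045], [0, 0, -0.4, 0, 0.045], [0, 0, -0.8, 0, 0.045], [0, 0, -0.8, 0, 0.045], [0, 0, -0.4, 0, 0.045], [0, 0, 0, 0, 0.045], [0, 0, 0, 0, 0.045]]'
python3 - <<'E'
from h import *
print(togo(.4292,.1012,.15))
s=manip.read_state();c=manip.calibration('wrist');R=s['tool_rot'];im=manip.read_camera('wrist');H=cv2.cvtColor(im,cv2.COLOR_BGR2HSV).astype(int)
m=((H[...,0]>=10)&(H[...,0]<=32)&(H[...,1]>100)&(H[...,2]>70)).astype(np.uint8)*255
h=hull(m,(281,281,75));x,y,w,hh=cv2.boundingRect(h);print(x,y,w,hh)
for v,d in ((y,.0195),(y,.0095),(y+hh,.0095)):
    z=s['eef_pos'][2]-d; print(np.round(R.T@(np.r_[ray(c,(x+w/2,v),z),z]-s['eef_pos']),4))
E
```

```text
t: 17.65
eef_pos: [0.6573, -0.1596, 0.0191]
tool_rot: [[0.908, 0.419, 0.001], [0.419, -0.908, -0.0], [0.001, 0.001, -1.0]]
ft_force: [-2.0, -0.5, 5.7]
grip_width: 0.0486
grip_force: 35.1
t: 18.45
eef_pos: [0.6566, -0.1595, 0.1457]
tool_rot: [[0.908, 0.419, -0.0], [0.419, -0.908, -0.0], [-0.0, 0.0, -1.0]]
ft_force: [-0.5, -0.4, -1.3]
grip_width: 0.0481
grip_force: 36.3
(array([-0.0971, -0.332 , -0.0043]), np.float64(0.4327152458704712))
223 222 116 111
[0.0216 0.0011 0.0195]
[0.0251 0.0011 0.0095]
[-0.0262  0.0011  0.0095]
```

To row units: -0.0369 m is -0.738, -0.0108 m is -0.216.

```bash
python3 jog.py '[[-0.216, -0.738, 0, 0, 0.045], [-0.216, -0.738, 0, 0, 0.045], [-0.216, -0.738, 0, 0, 0.045], [-0.216, -0.738, 0, 0, 0.045], [-0.216, -0.738, 0, 0, 0.045], [-0.216, -0.738, 0, 0, 0.045], [-0.216, -0.738, 0, 0, 0.045], [-0.216, -0.738, 0, 0, 0.045], [-0.216, -0.738, 0, 0, 0.045], [0, 0, 0, 0, 0.045], [0, 0, 0, 0, 0.045]]'; python3 -c "
from h import *
print(togo(.4292,.1012,.056))"
```

```text
t: 19.6
eef_pos: [0.4285, 0.1015, 0.1448]
tool_rot: [[0.907, 0.421, -0.002], [0.421, -0.907, -0.001], [-0.002, -0.0, -1.0]]
ft_force: [-0.2, 0.0, -0.5]
grip_width: 0.0484
grip_force: 36.4
(array([0.0007, 0.0006, 0.0888]), np.float64(0.4346728706157685))
```

To row units: 0.04 m is 0.8, 0.033 m is 0.66.

```bash
python3 jog.py '[[0, 0, 0.8, 0, 0.045], [0, 0, 0.66, 0, 0.045], [0, 0, 0.16, 0, 0.045], [0, 0, 0.04, 0, 0.045], [0, 0, 0, 0, 0.045], [0, 0, 0, 0, 0.045]]'; python3 jog.py '[[0, 0, 0.04, 0, 0.045], [0, 0, 0.02, 0, 0.045], [0, 0, 0, 0, 0.045]]'
```

```text
t: 20.2
eef_pos: [0.4305, 0.1013, 0.0638]
tool_rot: [[0.908, 0.419, 0.002], [0.419, -0.908, 0.0], [0.002, 0.001, -1.0]]
ft_force: [0.7, 0.7, -0.5]
grip_width: 0.0487
grip_force: 36.5
t: 20.5
eef_pos: [0.4296, 0.1013, 0.0601]
tool_rot: [[0.908, 0.419, 0.001], [0.419, -0.908, -0.0], [0.001, 0.0, -1.0]]
ft_force: [0.0, -0.6, -0.7]
grip_width: 0.0484
grip_force: 36.5
```

To row units: 0.002 m is 0.04, 0.001 m is 0.02.

```bash
python3 jog.py '[[0, 0, 0.04, 0, 0.045], [0, 0, 0.02, 0, 0.045], [0, 0, 0, 0, 0.045]]'; python3 jog.py '[[0, 0, 0.02, 0, 0.045], [0, 0, 0, 0, 0.045]]'
```

```text
t: 20.8
eef_pos: [0.4292, 0.1013, 0.0566]
tool_rot: [[0.908, 0.419, -0.0], [0.419, -0.908, -0.0], [-0.0, -0.0, -1.0]]
ft_force: [-0.8, -0.4, -0.3]
grip_width: 0.048
grip_force: 36.5
t: 21.0
eef_pos: [0.4294, 0.1013, 0.056]
tool_rot: [[0.908, 0.419, -0.0], [0.419, -0.908, -0.0], [-0.0, 0.0, -1.0]]
ft_force: [-2.0, -0.1, 4.2]
grip_width: 0.048
grip_force: 36.9
```

To row units: -0.04 m is -0.8, -0.025 m is -0.5.

```bash
python3 jog.py '[[0, 0, -0.02, 0, 0.052], [0, 0, 0, 0, 0.058], [0, 0, 0, 0, 0.065], [0, 0, 0, 0, 0.065], [0, 0, -0.3, 0, 0.07], [0, 0, -0.8, 0, 0.07], [0, 0, -0.8, 0, 0.07], [-0.5, 0, 0, 0, 0.07], [-0.5, 0, 0, 0, 0.07], [-0.2, 0, 0, 0, 0.07], [0, 0, 0, 0, 0.07]]'
python3 w.py 10 23 100 70 0.042; cp pics/last.png pics/w9.png; python3 w.py 100 125 120 60 0.008;python3 -c "
from h import *
print(togo(.4448,-.1108,.16))"
```

```text
t: 22.1
eef_pos: [0.3741, 0.0756, 0.1517]
tool_rot: [[0.908, 0.419, -0.0], [0.419, -0.908, -0.001], [-0.001, 0.0, -1.0]]
ft_force: [1.0, -0.4, 0.6]
grip_width: 0.0699
grip_force: 0.0
px [280.  119.3] world [428.2  99.8] [427.5  99.6  50.   49.4  -0.8]
tool [0.0593 0.0006 0.1097] tcp [0.3741308  0.07559837 0.15172239]
px [279.5 118.4] world [428.4 100.4] [426.6  99.6  82.9  81.9 -65.2]
tool [0.0581 0.0002 0.144 ] tcp [0.37539947 0.07618496 0.15190263]
(array([-0.0161,  0.1989, -0.0081]), np.float64(0.43269676620347197))
```

View pics/w9.png

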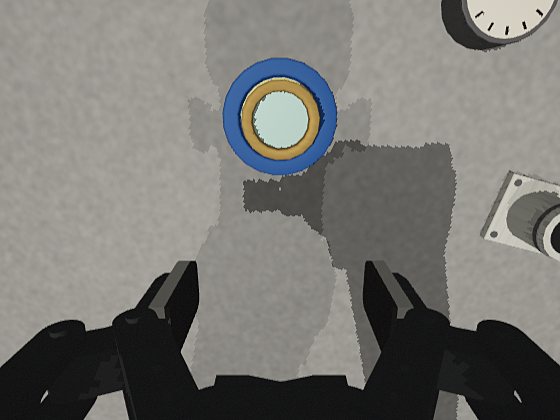

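The full stack is concentric at (280,119). Now the housing.

To row units: 0.04 m is 0.8, 0.039 m is 0.78, 0.13 rad is 0.52.

```bash
python3 jog.py '[[-0.06, 0.8, -0.04, 0, 0.07], [-0.06, 0.8, -0.04, 0, 0.07], [-0.06, 0.8, -0.04, 0, 0.07], [-0.06, 0.8, -0.04, 0, 0.07], [-0.06, 0.78, 0, 0, 0.07], [0, 0, 0, 0.52, 0.075], [0, 0, 0, 0.52, 0.075], [0, 0, 0, 0, 0.075], [0, 0, 0, 0, 0.075]]'
python3 w.py 0 180 0 170 0.008;cp pics/last.png pics/w10.png; python3 -c "
from h import *
print(togo(.4448,-.1108,.03))"
```

```text
t: 23.1
eef_pos: [0.4455, -0.1105, 0.1595]
tool_rot: [[0.984, 0.176, -0.0], [0.176, -0.984, 0.0], [-0.0, -0.0, -1.0]]
ft_force: [-0.4, -0.3, 1.2]
grip_width: 0.0751
grip_force: 0.0
px [134.1  21.5] world [549.6  10.6] [547.2  10.1  59.2  31.7 -79.9]
tool [ 0.1238 -0.1009  0.1515] tcp [ 0.44550009 -0.11046857  0.15946981]
(array([-0.0006,  0.0003,  0.1296]), np.float64(0.17642055662017034))
```

View pics/w10.png

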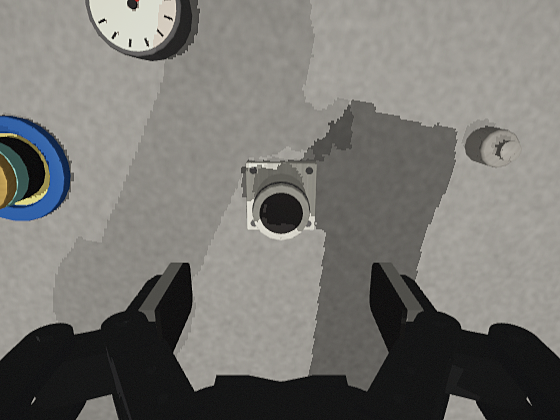

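Flange edge from (247,161) to (317,161) is square to the tool; mouth centred at (281,213). Checking the x offset from the mouth.

The manual's scale: shifts go in shares of 50 mm and turns go in units of 0.25 rad. Converting my numbers, 0.045 m is 0.9, 0.04 m is 0.8.

```bash
python3 - <<'E'
from h import *
s=manip.read_state();c=manip.calibration('wrist');R=s['tool_rot']
for uv,z in (((281,212.5),.05),((282,160.5),.004),((247,175),.008),((317,175),.008)): print(np.round(R.T@(np.r_[ray(c,uv,z),z]-s['eef_pos']),4))
E
python3 jog.py '[[0, 0, 0.9, 0, 0.075], [0, 0, 0.8, 0, 0.075], [0, 0, 0, 0, 0.065], [0, 0, 0, 0, 0.065]]'
```

```text
[-0.0028  0.0016  0.1096]
[0.0255 0.0025 0.1556]
[ 0.0147 -0.025   0.1516]
[0.0147 0.0301 0.1516]
t: 23.55
eef_pos: [0.4448, -0.1104, 0.0748]
tool_rot: [[0.985, 0.174, -0.001], [0.174, -0.985, 0.001], [-0.001, -0.001, -1.0]]
ft_force: [-0.4, -0.6, 1.3]
grip_width: 0.0648
grip_force: 0.0
```

```bash
python3 jog.py '[[0, 0, 0.6, 0, 0.06], [0, 0, 0.2, 0, 0.058], [0, 0, 0, 0, 0.058], [0, 0, 0, 0, 0.035], [0, 0, 0, 0, 0.035], [0, 0, 0, 0, 0.035], [0, 0, 0, 0, 0.035], [0, 0, 0, 0, 0.035]]' 60; python3 jog.py '[[0, 0, -0.06, 0, 0.035], [0, 0, -0.1, 0, 0.035], [0, 0, -0.6, 0, 0.035], [0, 0, -0.8, 0, 0.035], [0, 0, -0.8, 0, 0.035], [0, 0, 0, 0, 0.035], [0, 0, 0, 0, 0.035]]'; python3 -c "
from h import *
print(togo(.6656,.1678,.15))"
```

```text
t: 24.35
eef_pos: [0.4458, -0.111, 0.0364]
tool_rot: [[0.985, 0.172, 0.003], [0.172, -0.985, -0.001], [0.002, 0.001, -1.0]]
ft_force: [-1.0, 0.2, 6.2]
grip_width: 0.0387
grip_force: 59.9
t: 25.05
eef_pos: [0.445, -0.1111, 0.1538]
tool_rot: [[0.985, 0.172, 0.002], [0.172, -0.985, -0.001], [0.002, 0.001, -1.0]]
ft_force: [-0.8, 0.2, -1.8]
grip_width: 0.0385
grip_force: 60.7
(array([ 0.2652, -0.2369,  0.004 ]), np.float64(0.1724624468857427))
```

To row units: 0.0295 m is 0.59, -0.0263 m is -0.526, -0.145 rad is -0.58.

```bash
python3 jog.py '[[0.59, -0.526, 0, 0, 0.035], [0.59, -0.526, 0, 0, 0.035], [0.59, -0.526, 0, 0, 0.035], [0.59, -0.526, 0, 0, 0.035], [0.59, -0.526, 0, 0, 0.035], [0.59, -0.526, 0, 0, 0.035], [0.59, -0.526, 0, 0, 0.035], [0.59, -0.526, 0, 0, 0.035], [0.59, -0.526, 0, 0, 0.035], [0, 0, 0, -0.58, 0.035], [0, 0, 0, -0.58, 0.035], [0, 0, 0, -0.58, 0.035]]'
python3 jog.py '[[0, 0, 0, -0.58, 0.035], [0, 0, 0, 0, 0.035], [0, 0, 0, 0, 0.035]]'
python3 w.py 100 125 120 60 0.004;cp pics/last.png pics/w11.png; python3 -c "
from h import *
print(togo(.6656,.1678,.0404))"
```

```text
t: 26.25
eef_pos: [0.6641, 0.1681, 0.1495]
tool_rot: [[0.817, 0.577, -0.005], [0.577, -0.817, -0.001], [-0.005, -0.002, -1.0]]
ft_force: [-0.0, -0.2, -2.3]
grip_width: 0.0388
grip_force: 60.8
t: 26.55
eef_pos: [0.6647, 0.1676, 0.1508]
tool_rot: [[0.732, 0.681, -0.003], [0.681, -0.732, -0.001], [-0.003, -0.002, -1.0]]
ft_force: [-0.7, 0.4, -1.2]
grip_width: 0.0387
grip_force: 60.8
px [280.  170.8] world [677.8 180.2] [677.1 179.6  89.7  51.7 -47.1]
tool [ 1.850e-02 -1.000e-04  1.468e-01] tcp [0.664749   0.16758397 0.15083349]
(array([0.0007, 0.0005, 0.1109]), np.float64(0.7497203974124588))
```

View pics/w11.png

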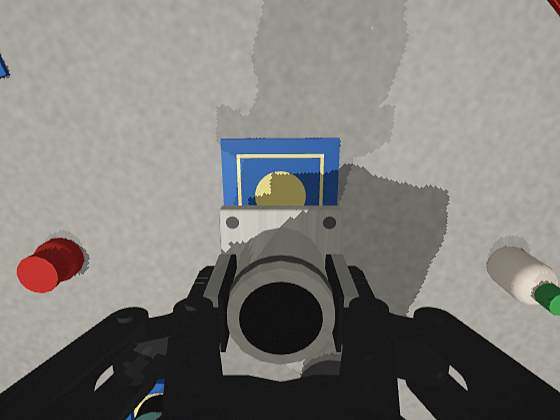

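Housing is square over the pad (flange columns 219–343, pad columns 220–341, pad edge at row 138). One check of the pad in x before lowering.

```bash
python3 - <<'E'
from h import *
s=manip.read_state();c=manip.calibration('wrist');R=s['tool_rot']
for uv,z in (((280,138.5),.0),((280,138.5),.004),((280,154.),.004),((280,172),.004),((281,207),s['eef_pos'][2]-.0364),((281,207),s['eef_pos'][2]-.0284)): print(np.round(R.T@(np.r_[ray(c,uv,z),z]-s['eef_pos']),4))
E
python3 jog.py '[[0, 0, 0.9, 0, 0.035], [0, 0, 0.9, 0, 0.035], [0, 0, 0.2, 0, 0.035], [0, 0, 0.06, 0, 0.035], [0, 0, 0, 0, 0.035], [0, 0, 0, 0, 0.035]]'
```

```text
[ 4.260e-02 -1.000e-04  1.512e-01]
[ 4.300e-02 -1.000e-04  1.472e-01]
[ 3.130e-02 -1.000e-04  1.473e-01]
[ 1.740e-02 -1.000e-04  1.473e-01]
[0.023  0.0005 0.0364]
[0.0254 0.0005 0.0283]
t: 27.2
eef_pos: [0.6673, 0.1687, 0.0523]
tool_rot: [[0.73, 0.683, 0.004], [0.683, -0.73, 0.001], [0.004, 0.002, -1.0]]
ft_force: [-0.5, 0.5, -1.7]
grip_width: 0.0386
grip_force: 60.7
```

To row units: 0.006 m is 0.12, 0.002 m is 0.04.

```bash
python3 jog.py '[[0, 0, 0.12, 0, 0.035], [0, 0, 0.04, 0, 0.035], [0, 0, 0, 0, 0.035], [0, 0, 0, 0, 0.035]]';  python3 jog.py '[[0, 0, 0.04, 0, 0.035], [0, 0, 0.01, 0, 0.035], [0, 0, 0, 0, 0.035]]'
```

```text
t: 27.6
eef_pos: [0.6657, 0.168, 0.0419]
tool_rot: [[0.73, 0.684, 0.0], [0.684, -0.73, -0.0], [0.0, 0.0, -1.0]]
ft_force: [-0.3, 0.3, -1.8]
grip_width: 0.0385
grip_force: 60.7
t: 27.9
eef_pos: [0.666, 0.1681, 0.0406]
tool_rot: [[0.73, 0.684, 0.001], [0.684, -0.73, -0.0], [0.0, 0.001, -1.0]]
ft_force: [-2.2, -1.4, 5.1]
grip_width: 0.0387
grip_force: 61.7
```

```bash
python3 jog.py '[[0, 0, -0.01, 0, 0.045], [0, 0, 0, 0, 0.06], [0, 0, 0, 0, 0.065], [0, 0, 0, 0, 0.065], [0, 0, -0.4, 0, 0.065], [0, 0, -0.9, 0, 0.065], [0, 0, -0.9, 0, 0.065], [-0.8, 0, 0, 0.552, 0.06], [-0.4, 0, 0, 0.552, 0.05], [0, 0, 0, 0.552, 0.05], [0, 0, 0, 0, 0.05], [0, 0, 0, 0, 0.05]]'
python3 - <<'E'
from h import *
im=manip.read_camera('top');c=manip.calibration('top')
m=(im.min(2)>150).astype(np.uint8)*255
h=hull(m,(217,146,30));print(cen(c,h,.012),rect(c,h,.012))
cv2.imwrite('pics/w12.png',cv2.resize(im[90:300,60:340],None,fx=2,fy=2))
print(togo(.5478,-.4217,.12))
E
```

```text
t: 29.1
eef_pos: [0.6204, 0.1296, 0.1499]
tool_rot: [[0.942, 0.336, 0.001], [0.336, -0.942, 0.0], [0.001, 0.0, -1.0]]
ft_force: [-0.3, -1.4, -0.3]
grip_width: 0.0503
grip_force: 0.0Traceback (most recent call last):
  File "<stdin>", line 4, in <module>
  File "h.py", line 11, in hull
    return cv2.convexHull(max(cs,key=cv2.contourArea))
                          ~~~^^^^^^^^^^^^^^^^^^^^^^^^
ValueError: max() iterable argument is empty
```

To row units: 0.041 m is 0.82, -0.021 m is -0.42.

```bash
python3 jog.py '[[-0.42, 0.82, 0, 0, 0.05], [-0.42, 0.82, 0, 0, 0.05], [-0.42, 0.82, 0, 0, 0.05], [-0.42, 0.82, 0, 0, 0.05], [-0.42, 0.82, 0, 0, 0.05], [-0.42, 0.82, 0, 0, 0.05], [-0.42, 0.82, 0, 0, 0.05], [-0.42, 0.82, 0, 0, 0.05], [-0.42, 0.82, 0, 0, 0.05], [-0.42, 0.82, 0.2, 0, 0.05], [-0.42, 0.82, 0.2, 0, 0.05], [-0.42, 0.82, 0.2, 0, 0.05]]'
python3 jog.py '[[0, 0, 0, 0, 0.05], [0, 0, 0, 0, 0.05]]'
python3 w.py 3 22 130 60 0.008; cp pics/last.png pics/w12.png; python3 - <<'E'
from h import *
print(togo(.5478,-.4217,.02))
im=manip.read_camera('top');c=manip.calibration('top')
m=(im.min(2)>130).astype(np.uint8)*255
h=hull(m,(217,146,30));print(cen(c,h,.012),rect(c,h,.012))
cv2.imwrite('pics/w13.png',cv2.resize(im[90:300,60:340],None,fx=2,fy=2))
E
```

```text
t: 30.35
eef_pos: [0.546, -0.4203, 0.1192]
tool_rot: [[0.942, 0.335, 0.0], [0.335, -0.942, 0.0], [0.001, -0.0, -1.0]]
ft_force: [-0.0, -0.7, 0.5]
grip_width: 0.0498
grip_force: 0.0
t: 30.55
eef_pos: [0.5451, -0.4199, 0.1185]
tool_rot: [[0.944, 0.331, -0.001], [0.331, -0.944, 0.001], [-0.001, -0.001, -1.0]]
ft_force: [0.9, 0.4, -0.1]
grip_width: 0.0501
grip_force: 0.0
px [284.3 206.7] world [ 547. -423.] [ 545.6 -423.4   64.8   15.7   19.1]
tool [0.0009 0.0037 0.1105] tcp [ 0.54507662 -0.41992125  0.11846966]
(array([0.0002, 0.0042, 0.099 ]), np.float64(0.3400587217107958))
(array([666.6, 167.2]), array([216.6, 144.4])) [667.4 167.7  57.4  56.5  43.4]
```

View pics/w13.png

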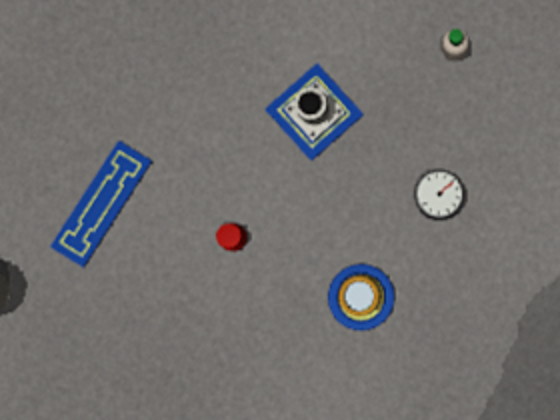

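Top crop: housing is square on its pad at (313,110), stack at (360,297), gauge unmoved at (440,194), spanner pad at (102,203). Now grasping the spanner.

To row units: 0.0035 m is 0.07, 0.045 m is 0.9.

```bash
python3 jog.py '[[0.02, 0.07, 0.9, 0, 0.05], [0, 0, 0.8, 0, 0.04], [0, 0, 0.2, 0, 0.03], [0, 0, 0, 0, 0.03], [0, 0, 0, 0, 0.03], [0, 0, 0, 0, 0.03]]' 50
```

```text
t: 31.25
eef_pos: [0.5498, -0.4222, 0.0275]
tool_rot: [[0.943, 0.333, 0.004], [0.333, -0.943, -0.002], [0.003, 0.003, -1.0]]
ft_force: [-0.3, 0.3, 0.2]
grip_width: 0.0301
grip_force: 0.0
```

```bash
python3 jog.py '[[0, 0, 0.06, 0, 0.03], [0, 0, 0, 0, 0.03], [0, 0, 0, 0, 0.03]]'; python3 -c "
from h import *
print(togo(.5485,-.4225,.0225))"
```

```text
t: 31.55
eef_pos: [0.5481, -0.4218, 0.0223]
tool_rot: [[0.943, 0.332, 0.001], [0.332, -0.943, -0.0], [0.0, 0.001, -1.0]]
ft_force: [0.4, -1.0, 0.4]
grip_width: 0.03
grip_force: 0.0
(array([ 0.0001,  0.0008, -0.0002]), np.float64(0.338640505414251))
```

```bash
python3 jog.py '[[0, 0, 0, 0, 0.01], [0, 0, 0, 0, 0.01], [0, 0, 0, 0, 0.01], [0, 0, 0, 0, 0.01], [0, 0, 0, 0, 0.01]]' 60; python3 jog.py '[[0, 0, -0.06, 0, 0.01], [0, 0, -0.2, 0, 0.01], [0, 0, -0.6, 0, 0.01], [0, 0, -0.8, 0, 0.01], [0, 0, -0.8, 0, 0.01], [0, 0, 0, 0, 0.01], [0, 0, 0, 0, 0.01]]'; python3 w.py 3 22 130 60 0.13;python3 -c "
from h import *
print(togo(.5414,.4355,.14))"
```

```text
t: 32.05
eef_pos: [0.5482, -0.4219, 0.0223]
tool_rot: [[0.943, 0.332, 0.0], [0.332, -0.943, -0.001], [0.0, 0.001, -1.0]]
ft_force: [-1.3, -0.2, 6.3]
grip_width: 0.0139
grip_force: 61.0
t: 32.75
eef_pos: [0.5484, -0.4219, 0.1463]
tool_rot: [[0.943, 0.332, 0.002], [0.332, -0.943, -0.001], [0.001, 0.002, -1.0]]
ft_force: [-0.1, -0.6, -1.3]
grip_width: 0.0139
grip_force: 60.3
px [280.4 274.2] world [ 547.6 -423.2] [ 545.  -424.1   68.4   16.3   19.4]
tool [-0.0012  0.0009  0.0163] tcp [ 0.54840042 -0.42190466  0.14633371]
(array([ 0.2789, -0.8102,  0.0048]), np.float64(0.3387282024531007))
```

To row units: -0.0405 m is -0.81, 0.0139 m is 0.278.

```bash
python3 jog.py '[[0.278, -0.81, 0, 0, 0.01], [0.278, -0.81, 0, 0, 0.01], [0.278, -0.81, 0, 0, 0.01], [0.278, -0.81, 0, 0, 0.01], [0.278, -0.81, 0, 0, 0.01], [0.278, -0.81, 0, 0, 0.01], [0.278, -0.81, 0, 0, 0.01], [0.278, -0.81, 0, 0, 0.01], [0.278, -0.81, 0, 0, 0.01], [0.278, -0.81, 0, 0, 0.01]]'
python3 jog.py '[[0.278, -0.81, 0, 0, 0.01], [0.278, -0.81, 0, 0, 0.01], [0.278, -0.81, 0, 0, 0.01], [0.278, -0.81, 0, 0, 0.01], [0.278, -0.81, 0, 0, 0.01], [0.278, -0.81, 0, 0, 0.01], [0.278, -0.81, 0, 0, 0.01], [0.278, -0.81, 0, 0, 0.01], [0.278, -0.81, 0, 0, 0.01], [0.278, -0.81, 0, 0, 0.01], [0, 0, 0, 0, 0.01], [0, 0, 0, 0, 0.01]]'
python3 -c "
from h import *
print(togo(.5414,.4355,.14),manip.read_state()['q'])"
```

```text
t: 33.8
eef_pos: [0.543, 0.0081, 0.1431]
tool_rot: [[0.943, 0.332, -0.003], [0.332, -0.943, -0.0], [-0.003, -0.001, -1.0]]
ft_force: [0.5, 0.5, -1.3]
grip_width: 0.0141
grip_force: 60.3
t: 35.0
eef_pos: [0.5392, 0.4353, 0.1423]
tool_rot: [[0.942, 0.335, -0.003], [0.335, -0.942, -0.002], [-0.004, 0.001, -1.0]]
ft_force: [0.1, -0.8, -0.8]
grip_width: 0.0139
grip_force: 60.3
(array([0.0022, 0.0005, 0.0023]), np.float64(0.34149846471668555)) [-0.52671503  0.67734749 -0.29773341  1.54759369  0.22628886  0.95486394
 -2.1237067 ]
```

To row units: -0.15 rad is -0.6.

```bash
python3 jog.py '[[0, 0, 0, -0.6, 0.01], [0, 0, 0, -0.6, 0.01], [0, 0, 0, -0.6, 0.01], [0, 0, 0, -0.6, 0.01], [0, 0, 0, -0.6, 0.01], [0, 0, 0, -0.6, 0.01], [0, 0, 0, -0.6, 0.01], [0, 0, 0, -0.6, 0.01]]'
python3 jog.py '[[0, 0, 0, -0.6, 0.01], [0, 0, 0, -0.6, 0.01], [0, 0, 0, -0.6, 0.01], [0, 0, 0, -0.6, 0.01], [0, 0, 0, -0.6, 0.01], [0, 0, 0, -0.6, 0.01], [0, 0, 0, -0.6, 0.01], [0, 0, 0, -0.088, 0.01], [0, 0, 0, 0, 0.01], [0, 0, 0, 0, 0.01]]'
python3 w.py 100 125 120 60 0.004; python3 w.py 3 22 130 60 0.126
python3 -c "
from h import *
print(togo(.5414,.4355,.0263))"
```

```text
t: 35.8
eef_pos: [0.5416, 0.4318, 0.1434]
tool_rot: [[0.028, 1.0, -0.001], [1.0, -0.028, -0.003], [-0.003, -0.001, -1.0]]
ft_force: [-0.5, -0.1, -0.2]
grip_width: 0.0138
grip_force: 60.3
t: 36.8
eef_pos: [0.5413, 0.4338, 0.1443]
tool_rot: [[-0.861, 0.509, -0.0], [0.509, 0.861, -0.001], [-0.0, -0.001, -1.0]]
ft_force: [-0.3, -0.2, -1.2]
grip_width: 0.0138
grip_force: 60.3
px [284.5 114.2] world [487.2 466.5] [490.7 461.9  49.9  46.5  59.4]
tool [0.0632 0.0008 0.1403] tcp [0.54125974 0.43376429 0.14428802]
px [280.3 274. ] world [540.6 432.2] [542.8 430.8  68.9  16.7 -30.6]
tool [-0.0005 -0.0019  0.0185] tcp [0.54116496 0.4341375  0.14451783]
(array([0.0004, 0.0012, 0.1184]), np.float64(2.6089868369719387))
```

To row units: 0.001 m is 0.02, 0.045 m is 0.9.

```bash
python3 jog.py '[[0, 0.02, 0.9, 0, 0.01], [0, 0, 0.9, 0, 0.01], [0, 0, 0.36, 0, 0.01], [0, 0, 0.06, 0, 0.01], [0, 0, 0, 0, 0.01], [0, 0, 0, 0, 0.01], [0, 0, 0, 0, 0.01]]'
python3 jog.py '[[0, 0, 0.06, 0, 0.01], [0, 0, 0.02, 0, 0.01], [0, 0, 0, 0, 0.01]]'; python3 -c "
from h import *
print(togo(.5414,.4355,.0263))"
```

```text
t: 37.6
eef_pos: [0.5425, 0.4366, 0.0361]
tool_rot: [[-0.862, 0.507, 0.003], [0.507, 0.862, 0.002], [-0.001, 0.003, -1.0]]
ft_force: [0.2, 0.4, -1.4]
grip_width: 0.0142
grip_force: 60.3
t: 37.9
eef_pos: [0.5416, 0.4354, 0.0297]
tool_rot: [[-0.862, 0.506, 0.0], [0.506, 0.862, -0.0], [-0.0, -0.0, -1.0]]
ft_force: [-1.1, -0.1, -0.8]
grip_width: 0.0139
grip_force: 60.3
(array([ 0.0002, -0.    ,  0.0034]), np.float64(2.6105884203044383))
```

```bash
python3 jog.py '[[0, 0, 0.04, 0, 0.01], [0, 0, 0.02, 0, 0.01], [0, 0, 0, 0, 0.01]]'; python3 jog.py '[[0, 0, 0.02, 0, 0.01], [0, 0, 0, 0, 0.01]]'
```

```text
t: 38.2
eef_pos: [0.5415, 0.4355, 0.0264]
tool_rot: [[-0.862, 0.506, -0.0], [0.506, 0.862, -0.0], [0.0, -0.0, -1.0]]
ft_force: [0.3, -0.4, -1.0]
grip_width: 0.0136
grip_force: 60.3
t: 38.4
eef_pos: [0.5415, 0.4356, 0.0263]
tool_rot: [[-0.862, 0.506, 0.0], [0.506, 0.862, -0.0], [-0.0, -0.0, -1.0]]
ft_force: [-0.9, -1.8, 3.8]
grip_width: 0.0138
grip_force: 60.8
```

Seated. Release, raise, back away, and verify.

```bash
python3 jog.py '[[0, 0, 0, 0, 0.03], [0, 0, 0, 0, 0.04], [0, 0, 0, 0, 0.04], [0, 0, -0.6, 0, 0.04], [0, 0, -0.9, 0, 0.04], [0, 0, -0.9, 0, 0.04], [-0.8, 0, 0, 0, 0.04], [-0.8, 0, 0, 0, 0.04], [-0.8, 0, 0, 0, 0.04], [0, 0, 0, 0, 0.04], [0, 0, 0, 0, 0.04]]'
python3 - <<'E'
from h import *
im=manip.read_camera('top');c=manip.calibration('top')
H=cv2.cvtColor(im,cv2.COLOR_BGR2HSV);h,s,v=[H[...,i].astype(int) for i in range(3)]
M=lambda b:b.astype(np.uint8)*255
blue=M((h>100)&(h<125)&(s>120)&(v>60));org=M((h>3)&(h<14)&(s>130));brass=M((h>12)&(h<23)&(s>110))
for n,m,w,z in (('nest',blue,(240,238,25),.008),('ring',brass,(240,238,24),.042),('hous',M(im.min(2)>130),(217,146,30),.012),('hpad',blue,(217,146,40),.004),('span',org,(111,191,40),.012),('spad',blue,(111,191,40),.004),('gauge',M(v>150),(280,187,16),.03)):
    try: k=hull(m,w);print(n,*cen(c,k,z),rect(c,k,z))
    except Exception as e: print(n,e)
# scene-camera check of spanner
im=manip.read_camera('scene');c=manip.calibration('scene')
H=cv2.cvtColor(im,cv2.COLOR_BGR2HSV);h,s,v=[H[...,i].astype(int) for i in range(3)]
k=hull(M((h>3)&(h<18)&(s>130)),(465,323,45));print('scene span',*cen(c,k,.01),rect(c,k,.01))
k=hull(M((h>100)&(h<125)&(s>120)&(v>60)),(465,323,50));print('scene spad',*cen(c,k,.004),rect(c,k,.004))
E
```

```text
t: 39.5
eef_pos: [0.6458, 0.3736, 0.1451]
tool_rot: [[-0.861, 0.509, -0.001], [0.509, 0.861, -0.0], [0.0, -0.0, -1.0]]
ft_force: [-1.4, 0.3, 0.1]
grip_width: 0.0397
grip_force: 0.0
nest max() iterable argument is empty
ring max() iterable argument is empty
hous [708.9 160.7] [219.6 128.2] [701.4 168.7 151.3  77.9 -88.8]
hpad [666.  167.5] [216.9 145.3] [665.7 167.6  90.1  89.1  43.1]
span [544.8 434.3] [109.6 189.8] [544.1 435.6  64.1  16.7 -29.9]
spad [525.3 445.2] [106.  197.7] [526.3 444.4 124.1  50.5 -30.3]
gauge [567.5   0.8] [281.2 183.5] [5.694e+02 3.000e-01 5.400e+01 3.200e+01 6.200e+01]Traceback (most recent call last):
  File "<stdin>", line 12, in <module>
  File "h.py", line 11, in hull
    return cv2.convexHull(max(cs,key=cv2.contourArea))
                          ~~~^^^^^^^^^^^^^^^^^^^^^^^^
ValueError: max() iterable argument is empty
```

```bash
python3 -c "
from plant import manip
print(manip.job_done())"
```

```text
the job is handed in; nothing more can be done
None
```

The job is handed in at about 40 s with no verdict shown: spacer, lens and ring are stacked in the nest, and the housing and spanner are on their pads (spanner about 3 mm off); the arm blocked my last view of the nest and gauge, which were in place when last seen, before the spanner move.

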